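# Lock the bayonet cap onto the teleconverter

### The job

Take the steel mount cap with the grip bar out of the slanted slotted holder and close the standing teleconverter with it: set its two lugs into the two gaps of the mouth, push it down against the spring, turn it a quarter turn clockwise (seen from above) until it stops, and let go so that it stays locked. Leave the plain cap, the vase, the black lens, the rubber blower and the filter case where they stand.

Things in the scene. Friction and masses are not known exactly. Their poses are not given: they have to be found in the camera images.
- cap_center (a point): Steel mount cap to fit, loose, 0.16 kg. Point on its axis, half-way up its 51 mm. z: out of its outer face; x: along grip bar and lugs (half turn about z is the same). Grip bar 54 mm (x) x 14 mm (y), from -7 to +25.5 mm along z; round flange 66 mm across, -11.5 to -6.5 mm; plug 39 mm across below it. Starts in one holder slot, z leaning 35 deg, bar up the slope; lifts out along its z.
- cap_foot (a point): Same cap: centre of the plug's end face, 25.5 mm below cap_center on the axis. Here two lugs stand out on the cap's +x and -x to 26.5 mm from the axis, 12 mm wide, 6.5 mm thick from this end face up.
- holder: Grey plastic slotted cap holder, fixed, 105 x 188 x 76 mm high. Origin under its centre on the table; its face looks to its own -x and up, sloped 35 deg from horizontal. Two slots, centred at y +50 and -50 mm, each hold a cap by its flange, with a 6 mm high lip at the lower end; 25 mm of lift along the cap's axis clears it.
- mouth (a point): Rim centre of the fixed aluminium teleconverter, barrel 72 mm across, rim 75 mm above the table on a 110 mm round stand; z up, x through the two gaps. Mouth: 5 mm thick inward flange, 44 mm opening, two 18 mm wide gaps at +x and -x reaching 29 mm from the axis. Lugs turn only clockwise from above, under the flange; stops end the turn just past 90 deg, grip bar then along y.
- plate (a joint): Sprung black plate inside the mouth, 36 mm across; 0 = up, 9 mm below the rim, grows (m) as pressed. Yields from 4 N, 8 N at 5 mm. Height of cap_center over the rim plane: 16.5 mm resting unpushed on the plate; 11.5 mm pushed until cap flange meets rim; lugs clear the flange and can turn below 13.5 mm; locked and let go, the spring lifts it to 14 mm (2.5 mm gap under cap flange).
- plain_cap_center (a point): A plain steel cap, 66 mm across and 20 mm high, with no grip bar and no lugs, lying in the holder's other slot; point at its centre. To be left alone.
- vase_center (a point): White ceramic bud vase, empty, upright, 68 mm across, 135 mm high; point half-way up its axis. To be left alone.
- lens_center (a point): Black lens standing upright, 79 mm across, 90 mm high; point half-way up its axis. To be left alone.
- blower: Rubber dust blower standing upright, 62 mm across, 110 mm high, narrow nozzle up; origin under its centre on the table. To be left alone.
- filter_case: Flat black filter case, 90 x 90 x 18 mm; origin under its centre on the table. To be left alone.
Not all that is in view belongs to the job. What is shaped like the part that bears cap_center but pink, red or yellow is not meant.

How it is judged:
By the outcome, as a careful person would: the job done as asked, in the order asked, and still so for the second after the job is handed in, with the robot touching nothing.
It also fails if it takes over 48 s, if anything falls off the work surface, if the arm or the gripper's body presses on something with over 40 N, if the wrist force passes 120 N, or if a joint passes its speed limit or range.

### The arm

A 7-joint arm with a two-finger parallel gripper is mounted at the origin on the work surface. World frame = base frame: x ahead of the robot, y to its left, z up, the work surface at z = 0. Lengths are in m, angles in rad, forces in N, time in s.
With the tool pointing down it reaches from about 0.425 to 0.925 m from the base axis. Payload 6.8 kg.
Tool frame: the origin (TCP) lies on the centre line of the jaws, within the pads' length; the fingertips stand bot.tip_reach ahead of it and the grasp point (between the pads) lies 3 mm ahead of it (bot.tip_reach is the distance from the TCP to the fingertips, in m); z points along the fingers, y is the line along which they close (so a half turn about z gives the same grasp; the last joint's range is limited). The gripper opens to 85 mm and grips with 20 to 120 N. Pads are 22 mm wide; open, the fingers measure 114 mm over their backs; the gripper's body (76 mm by 85 mm) begins 54 mm behind the grasp point. The pads swing forward as they close: fully open they stand 13 mm farther back than shut.
Start: joints at [-1.376, 0.477, 0.022, 1.555, -0.011, 1.109, -0.083], TCP at [0.201, 0.644, 0.253] pointing down, gripper open.
Joint ranges: [-2.96, 2.96], [-0.34, 2.1], [-1.41, 1.46], [0.24, 2.44], [-1.37, 4.51], [0.17, 1.92], [-2.96, 2.96]. Speed limits (rad/s): [2.39, 2.39, 3.14, 3.14, 3.14, 3.14, 3.14].

### API

Orientations are given as a unit quaternion [w, x, y, z].
In Python, from station import bot gives the robot as it stands.
- The arm moves only by the tool jog_arm, never from a script. Its argument "deltas" is a list of rows, each a list of 7 numbers: the shift along the world's x, y, z in m, then the turn, a rotation vector about the world's x, y, z in rad, then the opening, from 0 (shut) to 1 (fully open). In form: [[x, y, z, rx, ry, rz, grip], ...]. A call has 1 to 10 rows; each row shifts and turns the commanded pose from where the row before left it; what a row does not reach is not made up. A row lasts 1/10 s, in which the tool goes at most 50 mm and 8.59 degrees, less where a joint would pass 70% of its speed; a pose out of reach is approached as far as the arm can. A call with a gripper value outside its range is refused whole. The fingers move at their own pace and stop on an object; "newtons" is the grip in N (left out, the last holds). Time passes only in rows, so rows that do not move let the fingers close. It gives the time, the measured TCP pose, the force, the opening and the grip force at its end, in the units of the state.
- bot.get_obs(): the state, without advancing time (a new reading comes with each control period).
- bot.read_camera(name): name is "side" or "top"; returns a dict with "img" (480x640x3 uint8, red, green, blue), "K" (3x3 intrinsics, pixels), "eye" and "attitude" of the camera in the world. Camera axes: x right, y down, z forward; pixel columns grow to the right and rows downward; lengths in m; the calibration is good to about 2 mm. A picture is of the moment at which its call begins. There is no depth.
- bot.hand_in(): hands the job in; it is judged then, once.
The state is a dict: "t": time; "q": joint angles; "joint_vel": joint speeds; "joint_torque": joint torques, N m; "eef_pos": TCP position; "tool_rot": TCP orientation; "contact_force": force on the tool from outside, world axes, zero at the start; "torque": the same for the moment, N m; "gripper_width": opening from 0.0 (shut) to 1.0 (fully open); "grasp_force": force on a finger pad.
Only numpy, scipy, OpenCV 4.12 (cv2) and the standard library are available. Lean on these libraries where they do the work, as an engineer would, in place of code of your own. Each camera call takes 0.05 s, during which the arm holds its last target. There are 200 camera calls.

## Working session

There is one attempt and no reset: what is moved stays moved. The work goes in short steps, Python scripts to look and compute and a tool call to move; the robot and the scene stay as the last step left them, time stands still between calls to the robot, and variables do not carry over. Pictures are saved under pics/ and viewed, at most 10 in all, crops included, and the job is handed in when it is done.

Besides the shell and the picture viewer there is one more tool, called after ">>>" as name(argument=value, ...) on one line, values as JSON. jog_arm: Moves the arm, as the interface text tells. Its arguments: {"type":"object","properties":{"deltas":{"type":"array"},"newtons":{"type":"number"}},"required":["deltas"]}

```bash
mkdir -p pics; ls; python3 - <<'E'
from station import bot
import cv2,json
o=bot.get_obs(); print(o, bot.tip_reach)
for n in("side","top"):
    c=bot.read_camera(n); cv2.imwrite(f"pics/{n}0.png",c["img"][:,:,::-1]); print(n,c["K"],c["eye"],c["attitude"])
E
```

```text
pics
{'t': 0.0, 'q': array([-1.37608885,  0.47782164,  0.02233533,  1.55641756, -0.01153827,
        1.10929069, -0.08311684]), 'joint_vel': array([ 0.00045152, -0.00207035, -0.00066563, -0.00022882,  0.00111745,
        0.00025533,  0.00055296]), 'joint_torque': array([-2.77964045e-04, -5.96433592e+01,  1.60700910e+00, -2.81194121e+01,
        1.22710966e-02,  9.30697366e-03,  1.98756339e-05]), 'eef_pos': array([0.20112364, 0.64378046, 0.25232544]), 'tool_rot': array([-8.74997667e-05,  1.50829885e-01,  9.88559319e-01, -9.00647829e-04]), 'contact_force': array([-0.03838009,  0.68470274, -0.175005  ]), 'torque': array([-0.00676077, -0.08251519, -0.01269718]), 'grasp_force': 0.0, 'gripper_width': 0.9999708504629167} 0.022
side [[444.75312163   0.         321.69335114]
 [  0.         444.75312163 232.11477506]
 [  0.           0.           1.        ]] [-0.00511354 -0.66399902  0.79349251] [-0.38984303  0.84582798 -0.33198953  0.14960077]
top [[620.3010426    0.         316.45104966]
 [  0.         620.3010426  228.72778843]
 [  0.           0.           1.        ]] [ 0.39981933 -0.03309771  1.73276111] [ 0.0301453  -0.69744796  0.7149746  -0.03832666]
```

View pics/side0.png

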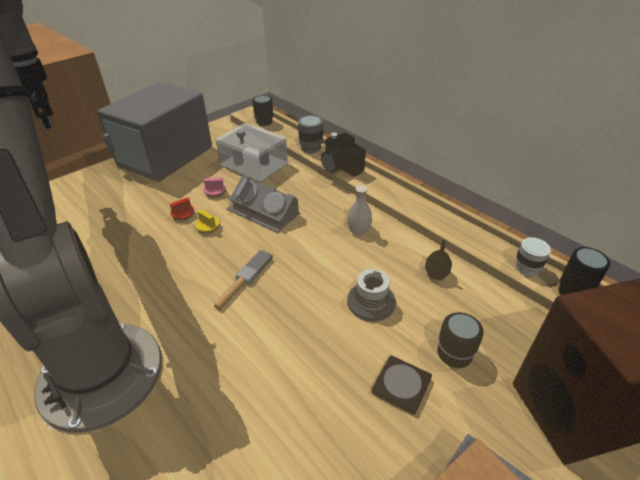

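View pics/top0.png

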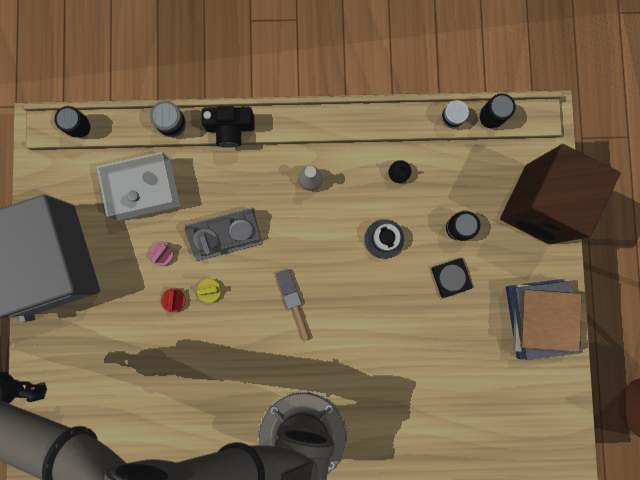

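The pictures show the holder at top px (225,233) and side px (263,203), with the bar cap in its left (+y) slot. The teleconverter is at top (387,238) and side (372,292). The vase, lens, blower and case are away from both.

```bash
python3 - <<'E'
import cv2,numpy as np
s=cv2.imread("pics/side0.png");t=cv2.imread("pics/top0.png")
def cr(im,x,y,w,h,k):
    return cv2.resize(im[y:y+h,x:x+w],None,fx=k,fy=k,interpolation=cv2.INTER_CUBIC)
a=cr(t,180,205,90,60,400/90)[:300,:400]; b=cr(t,352,208,80,60,5)
c=cr(s,223,165,80,60,5); d=cr(s,335,262,80,60,5)
a=cv2.resize(a,(400,267)); a=cv2.copyMakeBorder(a,0,33,0,0,cv2.BORDER_CONSTANT)
cv2.imwrite("pics/comp0.png",np.vstack([np.hstack([a,b]),np.hstack([c,d])]))
E
```

```text
(no output)
```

View pics/comp0.png

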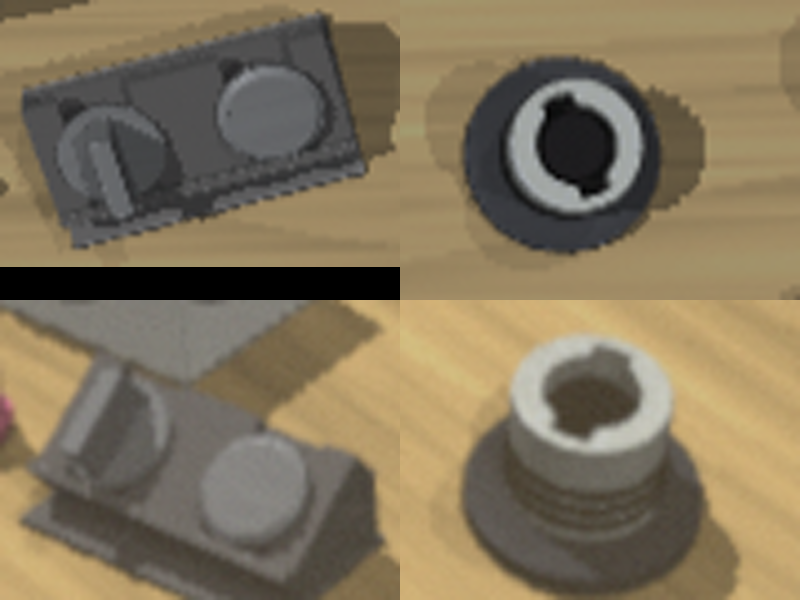

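```bash
cat > h.py <<'E'
import numpy as np,cv2
from scipy.spatial.transform import Rotation as R
from scipy.optimize import least_squares
CAM={"side":(444.75312163,321.69335114,232.11477506,[-0.00511354,-0.66399902,0.79349251],[-0.38984303,0.84582798,-0.33198953,0.14960077]),
"top":(620.3010426,316.45104966,228.72778843,[0.39981933,-0.03309771,1.73276111],[0.0301453,-0.69744796,0.7149746,-0.03832666])}
def proj(n,P):
    f,cx,cy,e,a=CAM[n]; p=R.from_quat(a,scalar_first=True).inv().apply(np.atleast_2d(P)-e)
    return np.c_[cx+f*p[:,0]/p[:,2],cy+f*p[:,1]/p[:,2]]
def ray(n,uv):
    f,cx,cy,e,a=CAM[n]; return np.array(e),R.from_quat(a,scalar_first=True).apply([(uv[0]-cx)/f,(uv[1]-cy)/f,1])
def atz(n,uv,z): e,d=ray(n,uv); return e+d*(z-e[2])/d[2]
def tri(a,b):
    f=lambda X:np.r_[proj("top",X)[0]-a,proj("side",X)[0]-b]
    r=least_squares(f,[.5,0,.1]); return r.x,r.fun
def circ(c,ax,r,n=40):
    t=np.linspace(0,2*np.pi,n,endpoint=False); return np.array([c+ax[:,0]*r*np.cos(k)+ax[:,1]*r*np.sin(k) for k in t])
def capax(yaw): # holder yaw; axis leans to -x of holder; x up the slope
    a=np.radians(35); A=np.c_[[np.cos(a),0,np.sin(a)],[0,1,0],[-np.sin(a),0,np.cos(a)]]
    return R.from_euler('z',yaw).as_matrix()@A
E
python3 - <<'E'
from h import *
T=lambda x,y:(180+x/4.444,205+y/4.444); S=lambda x,y:(223+x/5,165+(y-300)/5)
for p,q in(((25,92),(322,18)),((75,245),(365,172))):
    d=atz("top",T(*p),.05)-atz("top",T(*q),.05); print("yaw",np.degrees(np.arctan2(-d[0],d[1])),np.linalg.norm(d))
print("plain top",tri(T(272,110),S(258,482)))
M=(352+176/5,208+147/5); print("mouth top",atz("top",M,.075)," side",atz("side",(373.4,281),.075),tri(M,(373.4,281)))
# ring segmentation
t=cv2.imread("pics/top0.png"); g=cv2.cvtColor(t,cv2.COLOR_BGR2HSV)
s=t[208:268,352:432].astype(int); m=((s.min(2)>125)&(s.max(2)-s.min(2)<28)).astype(np.uint8)
n,l,st,c=cv2.connectedComponentsWithStats(m); k=1+st[1:,4].argmax(); mm=(l==k).astype(np.uint8)
cs,_=cv2.findContours(mm,cv2.RETR_EXTERNAL,cv2.CHAIN_APPROX_NONE); e=cv2.fitEllipse(cs[0]); print(st[k],e)
ce=np.array(e[0])+[352,208]; C=atz("top",ce,.075); print(C)
big=cv2.resize(t,None,fx=1,fy=1)
# polar profile of inner brightness at r=25mm
gray=cv2.cvtColor(t,cv2.COLOR_BGR2GRAY)
for r in(.0245,.0265):
  th=np.radians(np.arange(-180,180,5)); uv=proj("top",[C+[r*np.cos(a),r*np.sin(a),0] for a in th]).astype(np.float32)
  v=cv2.remap(gray,uv[None,:,0],uv[None,:,1],cv2.INTER_LINEAR)[0]; print(v.tolist())
E
```

```text
yaw 12.765534001106163 0.18693853725189508
yaw 12.792112987186128 0.1817066691703894
plain top (array([0.56384378, 0.149092  , 0.06161738]), array([-0.06939516,  0.10779793,  0.12925163, -0.01525068]))
mouth top [ 0.53266735 -0.24365415  0.075     ]  side [ 0.53074551 -0.24482172  0.075     ] (array([ 0.5325783 , -0.24368436,  0.07281225]), array([-0.08838499,  0.10022512,  0.1085315 , -0.01186825]))
[ 22  16  26  26 273] ((34.712711334228516, 28.458662033081055), (25.07525634765625, 25.269498825073242), 114.53448486328125)
[ 0.53523405 -0.24243671  0.075     ]
[116, 32, 17, 18, 20, 19, 24, 37, 74, 117, 152, 149, 151, 160, 148, 146, 152, 155, 156, 153, 150, 151, 162, 156, 154, 163, 155, 163, 155, 160, 157, 159, 158, 153, 153, 143, 90, 44, 25, 30, 22, 21, 21, 18, 61, 143, 151, 160, 161, 157, 162, 163, 163, 164, 164, 164, 163, 163, 160, 162, 163, 159, 160, 158, 157, 159, 158, 159, 158, 156, 157, 147]
[147, 42, 25, 17, 22, 26, 24, 54, 96, 155, 164, 167, 165, 164, 164, 164, 165, 165, 165, 165, 165, 164, 165, 165, 164, 165, 165, 165, 164, 165, 166, 165, 164, 165, 165, 165, 117, 71, 51, 58, 53, 44, 43, 55, 93, 149, 165, 165, 165, 165, 165, 165, 165, 165, 165, 165, 165, 165, 165, 165, 165, 165, 165, 165, 165, 165, 166, 165, 163, 166, 166, 163]
```

```bash
cat > ov.py <<'E'
from h import *
def boxpts(c,A,x,y,z0,z1): return [c+A@np.array([sx*x,sy*y,z]) for z in(z0,z1) for sx,sy in((1,1),(1,-1),(-1,-1),(-1,1))]
def overlay(imgs,c,A,o,k,w=80,h=60,extra=()):
    out=[]
    for n in("top","side"):
        x0,y0=o[n]; im=cv2.resize(imgs[n][y0:y0+h,x0:x0+w],None,fx=k,fy=k,interpolation=cv2.INTER_CUBIC)
        pl=lambda P,col,cl=True:cv2.polylines(im,[np.round(((proj(n,P)-[x0,y0]+.5)*k-.5)*16).astype(int)],cl,col,1,cv2.LINE_AA,4)
        pl(circ(c+A@[0,0,-.0065],A,.033),(0,255,0)); b=boxpts(c,A,.027,.007,-.0065,.0255)
        pl(b[:4],(255,255,0));pl(b[4:],(0,0,255))
        for e in extra: pl(e,(255,0,255))
        out.append(im)
    return np.hstack(out)
E
python3 - <<'E'
from ov import *
T=lambda x,y:(179.6+x/4.444,204.6+y/4.444); S=lambda x,y:(222.6+x/5,164.6+(y-300)/5)
p,r=tri(T(272,110),S(258,482)); A=capax(np.radians(12.78)); c=p+A@[0,.1,-.0085]; print(p,r,c)
im={n:cv2.imread(f"pics/{n}0.png") for n in("top","side")}
cv2.imwrite("pics/ov1.png",overlay(im,c,A,{"top":(185,210),"side":(226,167)},8,50,50,[circ(p,A,.033)])) 
s=im["side"][262:322,335:415].astype(int); m=((s.min(2)>115)&(s.max(2)-s.min(2)<35)).astype(np.uint8)
n,l,st,cc=cv2.connectedComponentsWithStats(m); k=1+st[1:,4].argmax();print(st[k])
C=np.array([.5352,-.2424,.075]); g=cv2.cvtColor(im["side"],cv2.COLOR_BGR2GRAY)
cv2.imwrite("pics/ov2.png",overlay(im,C,np.eye(3),{"top":(362,212),"side":(348,256)},8,50,50,[circ(C,np.eye(3),.036),circ(C,np.eye(3),.022)]))
a,b=cv2.imread("pics/ov1.png"),cv2.imread("pics/ov2.png")
cv2.imwrite("pics/ov.png",cv2.resize(np.vstack([a,b]),(600,600)))
E
```

```text
[0.56438596 0.15045684 0.06206438] [-0.19603552  0.30464645  0.36554041 -0.04313486] [0.54701977 0.24905798 0.05510159]
[ 22   7  32  24 356]
```

View pics/ov.png

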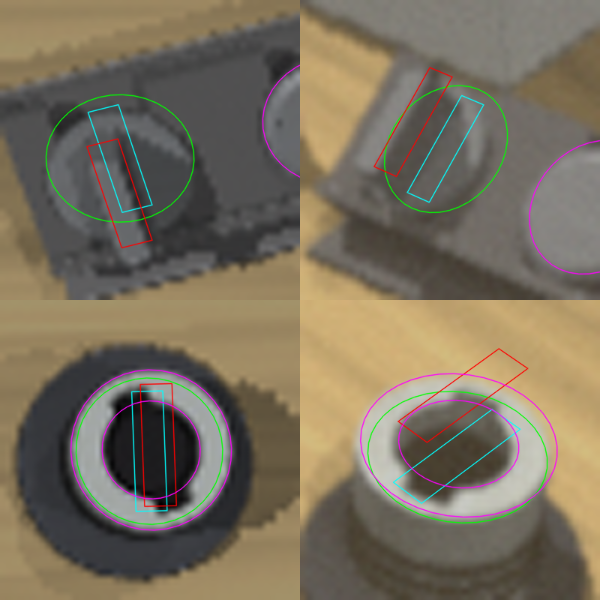

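```bash
python3 - <<'E'
from h import *
o=[]
for n,x0,y0 in(("top",186,222),("side",226,168)):
    im=cv2.imread(f"pics/{n}0.png")[y0:y0+40,x0:x0+33]; im=np.clip((im.astype(float)-20)*1.7,0,255).astype(np.uint8)
    im=cv2.resize(im,None,fx=12,fy=12,interpolation=cv2.INTER_CUBIC)
    for i in range(0,40,5):
        for j in range(0,33,5): cv2.circle(im,(j*12+6,i*12+6),1,(0,0,255),-1)
        cv2.putText(im,str(y0+i),(0,i*12+10),0,.35,(0,255,255))
    for j in range(0,33,5): cv2.putText(im,str(x0+j),(j*12-4,476),0,.35,(0,255,255))
    o.append(im)
cv2.imwrite("pics/z1.png",np.hstack(o))
E
```

```text
(no output)
```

View pics/z1.png

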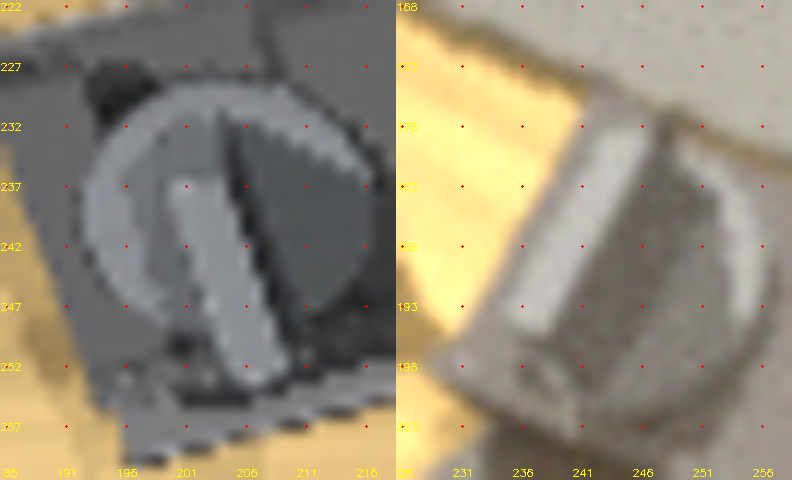

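```bash
cat > fit.py <<'E'
from ov import *
t=np.array([[168,183],[213,177],[290,362],[243,385]]);t=(t-5.5)/12+[186,222]
s=np.array([[202,125],[252,140],[152,335],[109,308]]);s=(s-5.5)/12+[226,168]
def corners(x):
    A=capax(x[3]); c=x[:3]; return np.array([c+A@[a,b,.0255] for a,b in((.027,.007),(.027,-.007),(-.027,-.007),(-.027,.007))])
def f(x): P=corners(x); return np.r_[(proj("top",P)-t).ravel(),(proj("side",P)-s).ravel()]
if __name__=="__main__":
    r=least_squares(f,[.54,.25,.06,.22]); print(r.x,np.degrees(r.x[3])); print(r.fun.round(1).reshape(-1,2))
    x=r.x; A=capax(x[3]); im={n:cv2.imread(f"pics/{n}0.png") for n in("top","side")}
    for w in ("top","side"): # each-camera-only mean residual
        print(w, r.fun.reshape(2,4,2).mean(1))
    c=x[:3]; p=c+A@[0,-.1,.0085]
    cv2.imwrite("pics/ov3.png",cv2.resize(overlay(im,c,A,{"top":(186,210),"side":(226,167)},8,50,50,[circ(p,A,.033)]),(800,400)))
    C=np.array([.5352,-.2424,.075]); tm=proj("top",C)[0]; sm=proj("side",C)[0]-[1.35,.7]
    r=least_squares(lambda q:np.r_[proj("top",[*q,.075])[0]-tm,proj("side",[*q,.075])[0]-sm],C[:2]); print("mouth",r.x,r.fun, atz("side",sm,.075))
E
python3 fit.py
```

```text
[0.53692855 0.24950494 0.06145304 0.27603531] 15.81565842089681
[[-1.2  0.9]
 [ 0.1 -0.1]
 [ 0.3  1.1]
 [-0.8  0.7]
 [ 1.3 -0.8]
 [ 1.  -0.6]
 [ 0.6  0.2]
 [ 0.3  0.9]]
top [[-0.3985054   0.65217498]
 [ 0.79653082 -0.0721539 ]]
side [[-0.3985054   0.65217498]
 [ 0.79653082 -0.0721539 ]]
mouth [ 0.53461564 -0.24047768] [-0.70674212  0.23424734  0.52319708  0.36606553] [ 0.53459216 -0.23894378  0.075     ]
```

View pics/ov3.png

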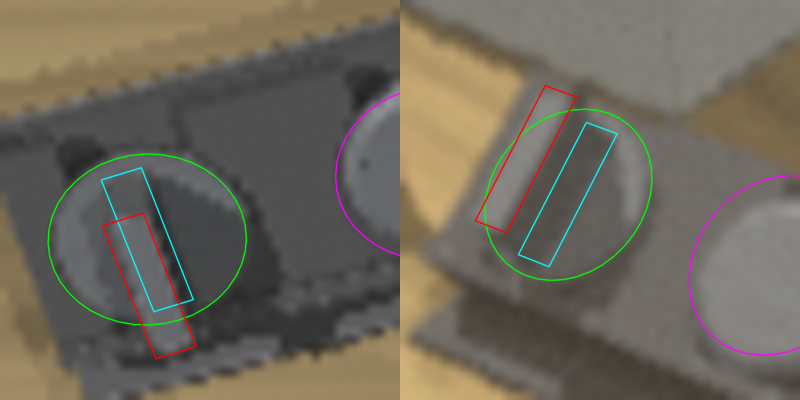

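```bash
cat > go.py <<'E'
from fit import *
from station import bot
def plan(P,Rt,show=True):
    o=bot.get_obs(); R0=R.from_quat(o["tool_rot"],scalar_first=True); d=np.array(P)-o["eef_pos"]; w=(R.from_matrix(Rt)*R0.inv()).as_rotvec()
    print("t",o["t"].__round__(2),"pos",o["eef_pos"].round(4),"d",d.round(4),"w",w.round(4),"|w|",np.linalg.norm(w).round(3),"F",o["contact_force"].round(1),"q",o["q"].round(2),"g",round(o["gripper_width"],3),round(o["grasp_force"],1))
YAW=np.radians(14)
x=least_squares(lambda v:f([*v,YAW]),[.54,.25,.06]).x
A=capax(YAW); RT=np.c_[-A[:,0],A[:,1],-A[:,2]]
E
python3 - <<'E'
from go import *
print("c",x,"ax",A[:,2]); 
plan(x+A[:,2]*.11,RT); plan(x+A[:,2]*.019,RT)
print("tcp px",proj("top",[.2,.644,.25]),proj("side",[.2,.644,.25]))
print("box", atz("side",(155,175),0),atz("side",(210,130),0),atz("side",(108,150),0),tri((100,292),(158,122)),tri((72,198),(203,93)))
E
```

```text
c [0.53705    0.24906985 0.06143695] ax [-0.55653876 -0.1387607   0.81915204]
t 0.1 pos [0.2012 0.6438 0.2524] d [ 0.2747 -0.41   -0.1009] w [-0.0164 -0.618   0.5304] |w| 0.815 F [-0.9  0.9 -0.7] q [-1.38  0.48  0.02  1.56 -0.01  1.11 -0.08] g 0.998 0.0
t 0.1 pos [0.2012 0.6438 0.2524] d [ 0.3253 -0.3974 -0.1754] w [-0.0164 -0.618   0.5304] |w| 0.815 F [-0.9  0.9 -0.7] q [-1.38  0.48  0.02  1.56 -0.01  1.11 -0.08] g 0.998 0.0
tcp px [[ 22.04522086 382.46265192]] [[ 48.00690365 119.78880163]]
box [0.41726626 0.59517142 0.        ] [0.71153094 0.7368948  0.        ] [0.37105298 0.85591403 0.        ] (array([0.41314916, 0.46706306, 0.23319672]), array([ 1.31814693, -3.18395421, -3.76691225,  0.48433462])) (array([0.62762487, 0.54463594, 0.23074216]), array([-1.62962106,  3.10848598,  4.34603878, -0.53529387]))
```

>>> jog_arm(deltas=[[0.008,-0.025,-0.003,-0.001,-0.031,0.0265,0.5],[0.008,-0.025,-0.003,-0.001,-0.031,0.0265,0.5],[0.008,-0.025,-0.003,-0.001,-0.031,0.0265,0.5],[0.008,-0.025,-0.003,-0.001,-0.031,0.0265,0.5],[0.008,-0.025,-0.003,-0.001,-0.031,0.0265,0.5],[0.008,-0.025,-0.003,-0.001,-0.031,0.0265,0.5],[0.008,-0.025,-0.003,-0.001,-0.031,0.0265,0.5],[0.008,-0.025,-0.003,-0.001,-0.031,0.0265,0.5],[0.008,-0.025,-0.003,-0.001,-0.031,0.0265,0.5],[0.008,-0.025,-0.003,-0.001,-0.031,0.0265,0.5]])

```text
t: 1.1
eef_pos: [0.2814, 0.3931, 0.223]
tool_rot: [0.153, 0.017, 0.988, 0.018]
contact_force: [0.8, -0.0, 0.2]
gripper_width: 0.496
grasp_force: 0.0
```

>>> jog_arm(deltas=[[0.019,-0.016,-0.006,-0.001,-0.031,0.0265,0.5],[0.019,-0.016,-0.006,-0.001,-0.031,0.0265,0.5],[0.019,-0.016,-0.006,-0.001,-0.031,0.0265,0.5],[0.019,-0.016,-0.006,-0.001,-0.031,0.0265,0.5],[0.019,-0.016,-0.006,-0.001,-0.031,0.0265,0.5],[0.019,-0.016,-0.006,-0.001,-0.031,0.0265,0.5],[0.019,-0.016,-0.006,-0.001,-0.031,0.0265,0.5],[0.019,-0.016,-0.006,-0.001,-0.031,0.0265,0.5],[0.019,-0.016,-0.006,-0.001,-0.031,0.0265,0.5],[0,0,0,0,0,0,0.5]])

```text
t: 2.1
eef_pos: [0.4521, 0.2479, 0.1686]
tool_rot: [0.285, -0.102, 0.953, 0.032]
contact_force: [-1.6, -0.2, -0.2]
gripper_width: 0.501
grasp_force: 0.0
```

```bash
python3 -c "
from go import *
plan(x+A[:,2]*.11,RT)
for n in('top','side'): cv2.imwrite(f'pics/{n}1.png',bot.read_camera(n)['img'][:,:,::-1])
o=bot.get_obs();T=R.from_quat(o['tool_rot'],scalar_first=True).as_matrix()
for k in(.022,.0):print(proj('top',o['eef_pos']+T[:,2]*k),proj('side',o['eef_pos']+T[:,2]*k))
a=cv2.imread('pics/top1.png')[200:260,170:250];b=cv2.imread('pics/side1.png')[140:220,200:280]
cv2.imwrite('pics/z2.png',np.hstack([cv2.resize(a,(400,300)),cv2.resize(b,(400,400))[:300]]))
"
```

```text
t 2.1 pos [0.4521 0.2479 0.1686] d [ 0.0237 -0.0141 -0.0171] w [ 0.0041 -0.0297  0.031 ] |w| 0.043 F [-1.6 -0.2 -0.2] q [-1.16  0.18  0.39  2.41  1.31  0.24 -0.25] g 0.501 0.0
[[196.58972396 267.01670324]] [[217.42557722 172.44507836]]
[[196.36024898 271.42308017]] [[212.98575214 168.56350658]]
```

View pics/z2.png

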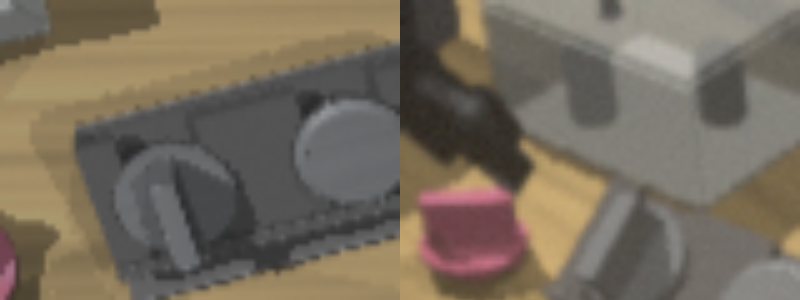

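The arm stands clear above and in front of the cap (bar at crop (175,225), gripper dark at the side crop's upper left). Joint 4 is close to its limit, so I go on in small checked steps.

>>> jog_arm(deltas=[[0.012,-0.007,-0.001,0.002,-0.015,0.015,0.5],[0.012,-0.007,-0.006,0.002,-0.015,0.016,0.5],[0,0,-0.01,0,0,0,0.5],[0,0,0,0,0,0,0.5]])

```text
t: 2.6
eef_pos: [0.4736, 0.2388, 0.1531]
tool_rot: [0.298, -0.116, 0.947, 0.039]
contact_force: [0.1, 0.0, 0.1]
gripper_width: 0.499
grasp_force: 0.0
```

```bash
python3 -c "
from go import *
plan(x+A[:,2]*.11,RT);plan(x+A[:,2]*.06,RT)
"
```

```text
t 2.6 pos [0.4736 0.2388 0.1531] d [ 0.0022 -0.005  -0.0016] w [-0.0036 -0.002  -0.001 ] |w| 0.004 F [0.1 0.  0.1] q [-1.02  0.24  0.31  2.41  1.8   0.2  -0.67] g 0.499 0.0
t 2.6 pos [0.4736 0.2388 0.1531] d [ 0.0301  0.0019 -0.0425] w [-0.0036 -0.002  -0.001 ] |w| 0.004 F [0.1 0.  0.1] q [-1.02  0.24  0.31  2.41  1.8   0.2  -0.67] g 0.499 0.0
```

>>> jog_arm(deltas=[[0.01,-0.001,-0.012,0,0,0,0.5],[0.01,0.001,-0.015,0,0,0,0.5],[0.01,0.002,-0.0155,0,0,0,0.5],[0,0,0,0,0,0,0.5]])

```text
t: 3.0
eef_pos: [0.5046, 0.2406, 0.1104]
tool_rot: [0.298, -0.116, 0.947, 0.038]
contact_force: [-1.0, -0.1, 0.9]
gripper_width: 0.499
grasp_force: 0.0
```

```bash
python3 -c "
from go import *
plan(x+A[:,2]*.06,RT);plan(x+A[:,2]*.020,RT)
"
```

```text
t 3.0 pos [0.5046 0.2406 0.1104] d [-0.0009  0.0002  0.0002] w [-0.003  -0.0017  0.0003] |w| 0.003 F [-1.  -0.1  0.9] q [-0.77  0.37  0.09  2.37  2.17  0.26 -1.01] g 0.499 0.0
t 3.0 pos [0.5046 0.2406 0.1104] d [ 0.0213  0.0057 -0.0326] w [-0.003  -0.0017  0.0003] |w| 0.003 F [-1.  -0.1  0.9] q [-0.77  0.37  0.09  2.37  2.17  0.26 -1.01] g 0.499 0.0
```

>>> jog_arm(deltas=[[0.006,0.0015,-0.0085,0,0,0,0.5],[0.006,0.0015,-0.0085,0,0,0,0.5],[0.005,0.0015,-0.008,0,0,0,0.5],[0.004,0.001,-0.0075,0,0,0,0.5],[0,0,0,0,0,0,0.5]])

```text
t: 3.5
eef_pos: [0.5252, 0.2458, 0.0782]
tool_rot: [0.298, -0.116, 0.947, 0.038]
contact_force: [-0.2, 0.1, 0.2]
gripper_width: 0.496
grasp_force: 0.0
```

>>> jog_arm(deltas=[[0,0,0,0,0,0,0.3],[0,0,0,0,0,0,0.2],[0,0,0,0,0,0,0.1],[0,0,0,0,0,0,0.1],[0,0,0,0,0,0,0.1]], newtons=30)

```text
t: 4.0
eef_pos: [0.5249, 0.2457, 0.0791]
tool_rot: [0.298, -0.116, 0.947, 0.039]
contact_force: [-4.2, -1.5, 6.7]
gripper_width: 0.161
grasp_force: 29.7
```

```bash
python3 -c "
from go import *
plan(x+A[:,2]*.02,RT);plan(x+A[:,2]*.10,RT)
"
```

```text
t 4.0 pos [0.5249 0.2457 0.0791] d [ 0.001   0.0006 -0.0013] w [-0.0039 -0.0006 -0.0004] |w| 0.004 F [-4.2 -1.5  6.7] q [-0.67  0.46 -0.    2.33  2.3   0.32 -1.11] g 0.161 29.7
t 4.0 pos [0.5249 0.2457 0.0791] d [-0.0435 -0.0105  0.0643] w [-0.0039 -0.0006 -0.0004] |w| 0.004 F [-4.2 -1.5  6.7] q [-0.67  0.46 -0.    2.33  2.3   0.32 -1.11] g 0.161 29.7
```

>>> jog_arm(deltas=[[0,0,0,0,0,0,0.1],[0,0,0,0,0,0,0.1],[-0.0045,-0.001,0.0065,0,0,0,0.1],[-0.0055,-0.0015,0.008,0,0,0,0.1],[-0.0055,-0.0015,0.008,0,0,0,0.1],[-0.0055,-0.0015,0.008,0,0,0,0.1],[-0.0055,-0.0015,0.008,0,0,0,0.1],[-0.0055,-0.0015,0.008,0,0,0,0.1],[0,0,0.02,0,0,0,0.1],[0,0,0.03,0,0,0,0.1]], newtons=60)

```text
t: 5.0
eef_pos: [0.4932, 0.2357, 0.1604]
tool_rot: [0.299, -0.116, 0.947, 0.036]
contact_force: [-0.5, -0.6, -2.2]
gripper_width: 0.146
grasp_force: 59.8
```

```bash
cat >> go.py <<'E'
MY=np.radians(21.3)
def RM(a): return np.c_[[-np.cos(a),-np.sin(a),0],[-np.sin(a),np.cos(a),0],[0,0,-1]]
MC=np.array([.5350,-.2412])
E
python3 -c "
from go import *
plan([*MC,.2],RM(MY))
for n in('top','side'): cv2.imwrite(f'pics/{n}2.png',bot.read_camera(n)['img'][:,:,::-1])
"
```

```text
t 5.0 pos [0.4932 0.2357 0.1604] d [ 0.0418 -0.4769  0.0396] w [-0.1845  0.584   0.1247] |w| 0.625 F [-0.5 -0.6 -2.2] q [-0.99  0.24  0.33  2.38  1.71  0.18 -0.54] g 0.146 59.8
```

>>> jog_arm(deltas=[[0.006,-0.015,0.006,-0.0132,0.0417,0.0089,0.1],[0.006,-0.03,0.006,-0.0132,0.0417,0.0089,0.1],[0.006,-0.034,0.006,-0.0132,0.0417,0.0089,0.1],[0.006,-0.034,0.006,-0.0132,0.0417,0.0089,0.1],[0.004,-0.034,0.006,-0.0132,0.0417,0.0089,0.1],[0.004,-0.034,0.006,-0.0132,0.0417,0.0089,0.1],[0.003,-0.034,0.004,-0.0132,0.0417,0.0089,0.1],[0.002,-0.034,0,-0.0132,0.0417,0.0089,0.1],[0.002,-0.034,0,-0.0132,0.0417,0.0089,0.1],[0.002,-0.034,0,-0.0132,0.0417,0.0089,0.1]])

```text
t: 6.1
eef_pos: [0.5208, 0.0138, 0.1759]
tool_rot: [0.159, -0.145, 0.976, 0.003]
contact_force: [0.2, -0.6, -2.6]
gripper_width: 0.157
grasp_force: 59.7
```

```bash
python3 -c "
from go import *
plan([*MC,.2],RM(MY))
"
```

```text
t 6.1 pos [0.5208 0.0138 0.1759] d [ 0.0142 -0.255   0.0241] w [-0.0655  0.3137  0.0754] |w| 0.329 F [ 0.2 -0.6 -2.6] q [ 0.19  0.22 -0.37  2.19  0.19  0.43  1.55] g 0.157 59.7
```

>>> jog_arm(deltas=[[0.001,-0.022,0.0024,-0.0066,0.0314,0.0075,0.1],[0.001,-0.025,0.0024,-0.0066,0.0314,0.0075,0.1],[0.001,-0.026,0.0024,-0.0066,0.0314,0.0075,0.1],[0.001,-0.026,0.0024,-0.0066,0.0314,0.0075,0.1],[0.001,-0.026,0.0024,-0.0066,0.0314,0.0075,0.1],[0.002,-0.026,0.0024,-0.0066,0.0314,0.0075,0.1],[0.002,-0.026,0.0024,-0.0066,0.0314,0.0075,0.1],[0.002,-0.026,0.0024,-0.0066,0.0314,0.0075,0.1],[0.002,-0.026,0.0024,-0.0066,0.0314,0.0075,0.1],[0.001,-0.026,0.0024,-0.0066,0.0314,0.0075,0.1]])

```text
t: 7.1
eef_pos: [0.5347, -0.2415, 0.1997]
tool_rot: [-0.001, -0.184, 0.983, -0.001]
contact_force: [0.8, 0.3, -1.5]
gripper_width: 0.149
grasp_force: 59.7
```

```bash
python3 -c "
from go import *
plan([*MC,.17],RM(MY))
"
```

```text
t 7.1 pos [ 0.5347 -0.2415  0.1997] d [ 0.0003  0.0003 -0.0297] w [ 0.0028 -0.0017  0.0026] |w| 0.004 F [ 0.8  0.3 -1.5] q [ 0.54  0.41 -0.29  1.81  0.14  0.95  2.13] g 0.149 59.7
```

>>> jog_arm(deltas=[[0,0,-0.015,0.001,0,0.001,0.1],[0,0,-0.02,0.001,-0.001,0.001,0.1],[0,0,-0.02,0,0,0,0.1],[0,0,-0.005,0,0,0,0.1],[0,0,0,0,0,0,0.1]])

```text
t: 7.6
eef_pos: [0.5346, -0.2389, 0.1392]
tool_rot: [0.001, -0.186, 0.983, 0.002]
contact_force: [-0.4, 0.2, -1.4]
gripper_width: 0.149
grasp_force: 59.7
```

```bash
cat >> go.py <<'E'
def look(tag,off=.0155):
    o=bot.get_obs();T=R.from_quat(o['tool_rot'],scalar_first=True).as_matrix(); c=o['eef_pos']+T[:,2]*off
    CA=np.c_[-T[:,0],T[:,1],-T[:,2]]; C=np.array([*MC,.075]); out=[]
    gx=[C+[u*np.cos(MY)*.029,u*np.sin(MY)*.029,0] for u in(-1,1)]
    for n in("top","side"):
        k=8; im0=bot.read_camera(n)["img"][:,:,::-1]; cv2.imwrite(f"pics/{n}{tag}.png",im0)
        x0,y0=np.round(proj(n,C)[0]).astype(int)-[25,35]; im=np.clip((im0[y0:y0+60,x0:x0+50].astype(float)-10)*1.5,0,255).astype(np.uint8)
        im=cv2.resize(im,None,fx=k,fy=k,interpolation=cv2.INTER_CUBIC)
        def pl(P,col): cv2.polylines(im,[np.round(((proj(n,P)-[x0,y0]+.5)*k-.5)*16).astype(int)],True,col,1,cv2.LINE_AA,4)
        pl(circ(c+CA@[0,0,-.0065],CA,.033),(0,255,0)); pl(circ(c+CA@[0,0,-.0255],CA,.0195),(0,255,0))
        for s in(1,-1): pl([c+CA@[s*.0265,b,z] for b,z in((.006,-.0255),(-.006,-.0255),(-.006,-.019),(.006,-.019))],(255,255,0))
        b=boxpts(c,CA,.027,.007,-.0065,.0255); pl(b[4:],(0,0,255)); pl(b[:4],(0,0,255))
        pl(circ(C,np.eye(3),.036),(255,0,255)); pl(circ(C,np.eye(3),.022),(255,0,255)); pl(gx,(255,0,255)); out.append(im)
    cv2.imwrite(f"pics/look{tag}.png",np.hstack(out))
E
python3 -c "
from go import *
plan([*MC,.14],RM(MY)); look('3')
"
```

```text
t 7.6 pos [ 0.5346 -0.2389  0.1392] d [ 0.0004 -0.0023  0.0008] w [-0.0033  0.0004 -0.0017] |w| 0.004 F [-0.4  0.2 -1.4] q [ 0.53  0.48 -0.28  1.86  0.17  0.83  2.11] g 0.149 59.7
```

View pics/look3.png

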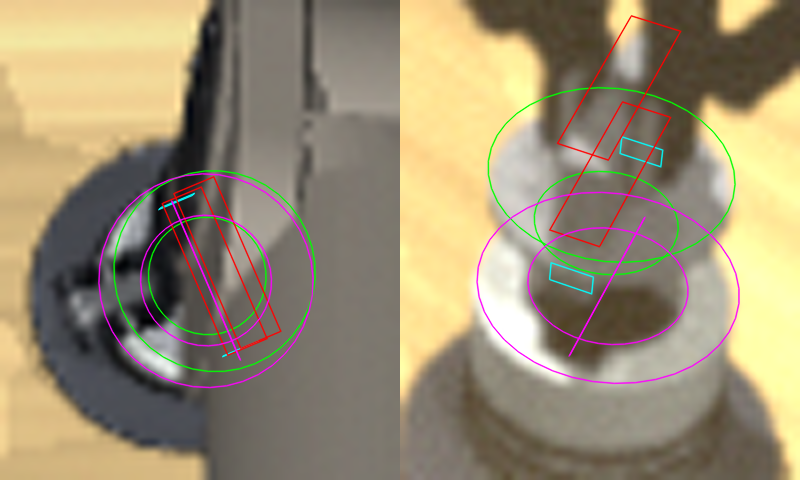

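>>> jog_arm(deltas=[[-0.0005,-0.0008,-0.008,-0.003,0,-0.002,0.1],[0,0,-0.008,0,0,0,0.1],[0,0,-0.003,0,0,0,0.1],[0,0,-0.003,0,0,0,0.1],[0,0,-0.002,0,0,0,0.1],[0,0,0,0,0,0,0.1]])

```text
t: 8.3
eef_pos: [0.5353, -0.2398, 0.1163]
tool_rot: [0.002, -0.185, 0.983, 0.0]
contact_force: [0.2, -0.3, -0.9]
gripper_width: 0.153
grasp_force: 59.7
```

```bash
python3 -c "
from go import *
plan([.534,-.2397,.107],RM(MY)); look('4')
"
```

```text
t 8.3 pos [ 0.5353 -0.2398  0.1163] d [-0.0013  0.0001 -0.0093] w [-0.0009  0.0034 -0.0003] |w| 0.004 F [ 0.2 -0.3 -0.9] q [ 0.52  0.51 -0.27  1.87  0.18  0.78  2.1 ] g 0.153 59.7
```

View pics/look4.png

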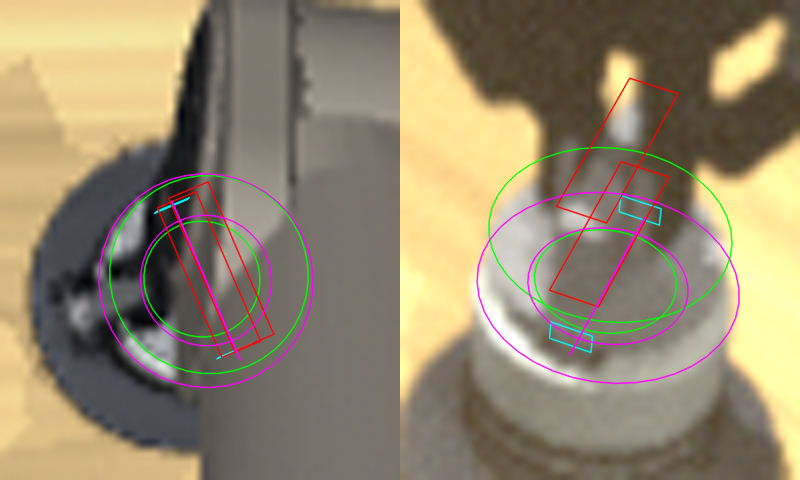

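>>> jog_arm(deltas=[[0,0,-0.002,0,0.003,0,0.1],[0,0,-0.0015,0,0,0,0.1],[0,0,0,0,0,0,0.1]])

```text
t: 8.7
eef_pos: [0.5353, -0.2398, 0.1129]
tool_rot: [0.0, -0.185, 0.983, 0.0]
contact_force: [0.5, -0.3, -2.1]
gripper_width: 0.152
grasp_force: 59.7
```

>>> jog_arm(deltas=[[0,0,-0.0015,0,0,0,0.1],[0,0,-0.0015,0,0,0,0.1],[0,0,0,0,0,0,0.1]])

```text
t: 9.0
eef_pos: [0.5356, -0.2399, 0.1104]
tool_rot: [0.001, -0.185, 0.983, 0.0]
contact_force: [-1.1, 0.9, 2.9]
gripper_width: 0.152
grasp_force: 60.5
```

>>> jog_arm(deltas=[[0,0,-0.001,0,0,0,0.1],[0,0,-0.001,0,0,0,0.1],[0,0,0,0,0,0,0.1]])

```text
t: 9.3
eef_pos: [0.5356, -0.2399, 0.1083]
tool_rot: [0.001, -0.185, 0.983, 0.0]
contact_force: [-1.8, -0.0, 5.0]
gripper_width: 0.152
grasp_force: 60.8
```

```bash
python3 -c "
from go import *
plan([.534,-.2397,.107],RM(MY)); print(bot.get_obs()['torque'])
"
```

```text
t 9.3 pos [ 0.5356 -0.2399  0.1083] d [-0.0016  0.0002 -0.0013] w [-0.0006  0.0011 -0.0003] |w| 0.001 F [-1.8 -0.   5. ] q [ 0.52  0.52 -0.27  1.88  0.19  0.77  2.09] g 0.152 60.8
[ 0.17918674  0.42153946 -0.00597471]
```

>>> jog_arm(deltas=[[-0.001,0,-0.001,0,0,0,0.1],[0,0,-0.0005,0,0,0,0.1],[0,0,0,0,0,0,0.1]])

```text
t: 9.6
eef_pos: [0.5355, -0.2399, 0.1075]
tool_rot: [0.002, -0.185, 0.983, -0.0]
contact_force: [-0.8, 0.4, 7.1]
gripper_width: 0.149
grasp_force: 61.0
```

>>> jog_arm(deltas=[[0,0,0,0,0,-0.05,0.1],[0,0,0,0,0,-0.08,0.1],[0,0,0,0,0,-0.08,0.1],[0,0,0,0,0,-0.08,0.1],[0,0,0,0,0,0,0.1]])

```text
t: 10.1
eef_pos: [0.5353, -0.2407, 0.1075]
tool_rot: [0.001, -0.04, 0.999, -0.001]
contact_force: [-1.3, -0.6, 7.0]
gripper_width: 0.146
grasp_force: 61.1
```

```bash
python3 -c "
from go import *
plan([.5355,-.2399,.107],RM(MY-np.pi/2)); print(bot.get_obs()['torque'])
"
```

```text
t 10.1 pos [ 0.5353 -0.2407  0.1075] d [ 0.0002  0.0008 -0.0005] w [ 0.0027  0.0019 -1.2785] |w| 1.278 F [-1.3 -0.6  7. ] q [ 0.46  0.52 -0.19  1.88  0.14  0.76  1.85] g 0.146 61.1
[-0.09744143  0.3553532  -0.04083483]
```

>>> jog_arm(deltas=[[0,0,0,0,0,-0.1,0.1],[0,0.0005,0,0,0,-0.1,0.1],[0,0,0,0,0,-0.1,0.1],[0,0,0,0,0,-0.1,0.1],[0,0,0,0,0,-0.1,0.1],[0,0,0,0,0,-0.1,0.1],[0,0,0,0,0,-0.1,0.1],[0,0,0,0,0,-0.1,0.1],[0,0,0,0,0,-0.1,0.1],[0,0,0,0,0,0,0.1]])

```text
t: 11.1
eef_pos: [0.5348, -0.2406, 0.1074]
tool_rot: [0.002, 0.399, 0.917, -0.001]
contact_force: [-2.1, -1.5, 7.6]
gripper_width: 0.151
grasp_force: 61.2
```

```bash
python3 -c "
from go import *
plan([.5355,-.2399,.107],RM(MY-np.pi/2)); print(bot.get_obs()['torque'])
"
```

```text
t 11.1 pos [ 0.5348 -0.2406  0.1074] d [ 0.0007  0.0007 -0.0004] w [ 0.0027  0.0018 -0.3776] |w| 0.378 F [-2.1 -1.5  7.6] q [ 0.29  0.51  0.03  1.89 -0.02  0.74  1.08] g 0.151 61.2
[-0.26890238  0.50153749 -0.01890922]
```

>>> jog_arm(deltas=[[0,0,0,0,0,-0.1,0.1],[0,0,0,0,0,-0.1,0.1],[0,0,0,0,0,-0.08,0.1],[0,0,0,0,0,-0.06,0.1],[0,0,0,0,0,-0.04,0.1],[0,0,0,0,0,-0.03,0.1],[0,0,0,0,0,0,0.1]])

```text
t: 11.8
eef_pos: [0.5329, -0.2413, 0.1075]
tool_rot: [0.0, 0.576, 0.817, -0.002]
contact_force: [-8.9, -2.8, 13.5]
gripper_width: 0.152
grasp_force: 62.0
```

```bash
python3 -c "
from go import *
plan([.5355,-.2399,.107],RM(MY-np.pi/2)); print(bot.get_obs()['torque'])
"
```

```text
t 11.8 pos [ 0.5329 -0.2413  0.1075] d [ 0.0026  0.0014 -0.0005] w [ 0.0029 -0.0014  0.0298] |w| 0.03 F [-8.9 -2.8 13.5] q [ 0.21  0.51  0.14  1.9  -0.1   0.74  0.74] g 0.152 62.0
[-0.51690524  1.72646772  0.42969139]
```

>>> jog_arm(deltas=[[-0.001,0,0.0005,0,0,0,0.1],[-0.001,-0.0005,0.001,0,0,0,0.1],[0,0,0.001,0,0,0,0.1],[0,0,0,0,0,0,0.1]])

```text
t: 12.2
eef_pos: [0.5326, -0.2413, 0.109]
tool_rot: [0.001, 0.576, 0.817, -0.001]
contact_force: [0.1, -4.7, -0.4]
gripper_width: 0.152
grasp_force: 59.8
```

```bash
python3 -c "
from go import *
plan([.5355,-.2399,.107],RM(MY-np.pi/2)); print(bot.get_obs()['torque'])
"
```

```text
t 12.2 pos [ 0.5326 -0.2413  0.109 ] d [ 0.0029  0.0014 -0.002 ] w [0.0027 0.0015 0.0293] |w| 0.029 F [ 0.1 -4.7 -0.4] q [ 0.21  0.51  0.14  1.9  -0.1   0.74  0.75] g 0.152 59.8
[-1.33590871 -0.02502424  0.21180099]
```

>>> jog_arm(deltas=[[0,0,0,0,0,0,0.2],[0,0,0,0,0,0,0.35],[0,0,0,0,0,0,0.5],[0,0,0,0,0,0,0.5],[0,0,0.005,0,0,0,0.5],[0,0,0.01,0,0,0,0.5],[0,0,0.02,0,0,0,0.5],[-0.01,0,0.03,0,0,0,0.5],[-0.02,0,0.04,0,0,0,0.5],[-0.02,0.02,0.03,0,0,0,0.5]], newtons=20)

```text
t: 13.2
eef_pos: [0.4821, -0.2225, 0.2472]
tool_rot: [0.002, 0.578, 0.816, -0.0]
contact_force: [0.7, 0.4, 1.6]
gripper_width: 0.507
grasp_force: 0.0
```

>>> jog_arm(deltas=[[-0.01,0.04,0.01,0,0,0,0.5],[0,0.04,0,0,0,0,0.5],[0,0.04,0,0,0,0,0.5],[0,0.04,0,0,0,0,0.5],[0,0.02,0,0,0,0,0.5],[0,0,0,0,0,0,0.5]])

```text
t: 13.8
eef_pos: [0.4726, -0.0365, 0.2551]
tool_rot: [0.001, 0.574, 0.819, 0.001]
contact_force: [-0.2, -0.1, 0.5]
gripper_width: 0.498
grasp_force: 0.0
```

```bash
python3 -c "
from go import *
plan([.5355,-.2399,.107],RM(MY-np.pi/2))
I={n:bot.read_camera(n)['img'][:,:,::-1].copy() for n in('top','side')}
C=np.array([.5346,-.2399,.075+.014]); a=MY-np.pi/2; A=R.from_euler('z',a).as_matrix()
z=overlay(I,C,A,{'top':(362,212),'side':(346,244)},8,50,50)
z=np.vstack([cv2.resize(z,(600,300)),np.hstack([cv2.resize(I[n],(300,225)) for n in I])])
cv2.imwrite('pics/end.png',z)"
```

```text
t 13.8 pos [ 0.4726 -0.0365  0.2551] d [ 0.0629 -0.2034 -0.1481] w [-0.0004  0.0021  0.0233] |w| 0.023 F [-0.2 -0.1  0.5] q [-0.08  0.14  0.03  2.02 -0.01  0.98  0.3 ] g 0.498 0.0
```

View pics/end.png

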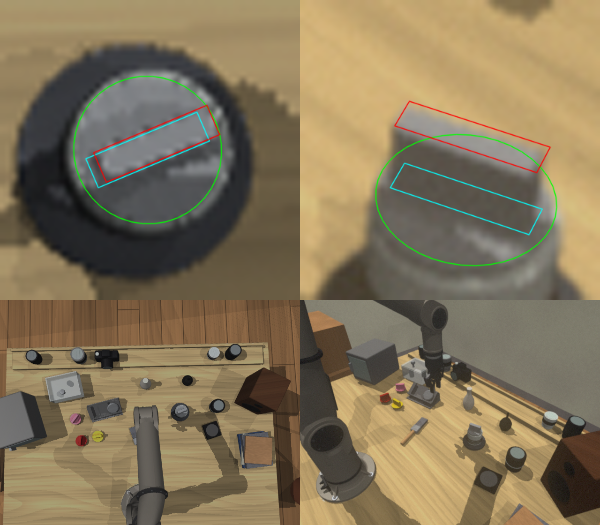

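The cap sits level on the rim, and its bar (top crop (155,147)) has turned the full quarter to match the locked model. Everything else stands where it was.

```bash
python3 -c "
from station import bot
print(bot.hand_in())"
```

```text
the job is handed in; nothing more can be done
None
```

I closed the teleconverter with the grip-bar cap: it was pushed down, turned clockwise to the stop (about 92°) and released. The last picture shows it level with its bar a quarter turn round, and the job was handed in at about 14 s of the 48 s allowed, though no verdict came back.

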